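Hold the bar clip open around the raised menu card

TASK

Pull the menu card up out of its slotted block by its brass tab until it reaches its stop, and let go of the tab: it stays up. Then take the copper spring clip off its rest by squeezing its levers, and bring it over the card so that its open jaws gape around the card's top edge at the copper mark, well down past the edge but clear of the card on both sides, so that I can slip a second card in. Finish there, still squeezing the clip open in the air, with the card still up and the bar things left where they are.

Things in the scene. Friction and masses are not known exactly. Their poses are not given: they have to be found in the camera images.
- holder_top (a point): dark wooden card block, fixed to the top, 60 (x) by 170 (y) by 80 mm high; this point is the centre of its upper face. Its y axis runs along the slot, its x axis is level and square to the card
- card (a joint): how far the card is pulled up out of the block, in m: 0 fully down, 0.055 at its stop. A spring and its weight draw it down (1.7 to 2.6 N) but felt in the slot grips it with 6 N, so it stays where it is left; pulling up takes about 9 N, pushing it down about 3 N
- card_tab (a point): centre of the brass pull tab on the card's top edge; the tab is 14 mm thick (x), 24 mm wide (y) and 36 mm tall, its lower 2 mm overlapping the card; the card's top edge lies 16 mm below this point. It rises with the card. Axes as holder_top
- card_mark (a point): point on the card's top edge, mid-thickness, in the middle of the copper-coloured mark, 82 mm along +y from the tab. The card is stiff, white, 4 mm thick (x), 140 mm wide (y); its top edge is 10 mm above the block when down, 65 mm when up. Rises with the card. Axes as holder_top
- clip_center (a point): centre of the loose copper spring clip, 80 mm tall, 36 mm wide (y), 70 g, jaws down, levers up; jaw tips 40 mm below this point, lever tops 39 mm above; hinge pin (8 mm thick, along y) 6 mm below, so 34 mm above the jaw tips. Squeeze the levers together along x some 26 mm above this point to open it
- clip_jaw (a joint): opening of the clip in rad: 0 as it bites a 4 mm card or the strip of its rest, up to 0.5 fully open (its stop); negative is shut on nothing. The spring resists with about 4 N at 0 and 9 N at 0.5, felt at the levers 32 mm above the pin
- jaw_a (a point): inner lower tip of one jaw, the -x one, middle of its width; the jaw is 6 mm thick
- jaw_b (a point): inner lower tip of the other jaw, the +x one, middle of its width; the jaw is 6 mm thick
- rest: fixed white marble clip rest, block 60 (x) by 100 (y) by 30 mm high, origin under its centre; along y on its top stands a steel strip 4 mm thick, 80 mm long and 22 mm high, which the clip bites with its jaw tips on the block
- clip: the same clip: origin between its jaw tips, z up through the levers, y along the pin, all belonging to the -x half. The two levers rise from the pin in a V, each leaning out 0.25 rad, 41 mm across outside at the tops, 18 mm at the pin; fully open they stand upright and parallel, 18 mm across, and the jaw tips are 21 mm apart
- shaker: copper-coloured steel shaker, 212 mm tall, 92 mm wide, bystander; origin under its centre
- jug: glass mixing jug, 140 mm tall, 100 mm wide, bystander; origin under its centre
- glass1: rocks glass, 85 mm tall, 82 mm wide, bystander; origin under its centre
- glass2: rocks glass like the other, bystander; origin under its centre
- muddler: bamboo muddler lying down, 200 mm long (x), 28 mm thick, bystander; origin under its middle
- jigger: steel jigger, 86 mm tall, 44 mm wide, bystander; origin under its centre
There are look-alikes about, which are no part of the job. There is more than one size of the clip; the job needs the larger. Leave any blue look-alike of the part that bears holder_top alone.

How it is judged:
By the outcome, as a careful person would: the job done as asked, in the order asked, and still so for the second after the job is handed in, while the arm keeps its last pose, push and grip.
It also fails if it takes over 54 s, if anything falls off the work surface, if the arm or the gripper's body presses on something with over 40 N, if the wrist force passes 120 N, or if a joint passes its speed limit or range.

ROBOT

A 6-joint arm with a two-finger parallel gripper is mounted at the origin on the work surface. World frame = base frame: x ahead of the robot, y to its left, z up, the work surface at z = 0. Lengths are in m, angles in rad, forces in N, time in s.
With the tool pointing down it reaches from about 0.375 to 0.9 m from the base axis. Payload 3.1 kg.
Tool frame: the origin (TCP) lies at the centre of the arm's flange, where the gripper is bolted on; the fingertips stand 173 mm ahead of it and the grasp point (between the pads) lies 155 mm ahead of it (tip_extent is the distance from the TCP to the fingertips, in m); z points along the fingers, y is the direction in which the jaws open and shut (so a half turn about z gives the same grasp; the last joint's range is limited). The gripper opens to 85 mm and grips with 20 to 120 N. Pads are 22 mm wide; open, the fingers measure 114 mm over their backs; the gripper's body (76 mm by 85 mm) begins 54 mm behind the grasp point. The pads swing forward as they close: fully open they stand 13 mm farther back than shut.
Start: joints at [-1.341, 0.527, 1.433, -0, 1.181, -0.178], TCP at [0.248, -0.573, 0.405] pointing down, gripper open.
Joint ranges: [-3.08, 3.08], [-0.75, 2.2], [0.22, 2.44], [-1.43, 4.57], [0, 2.65], [-2.85, 2.85]. Speed limits (rad/s): [2.79, 2.79, 3.14, 3.14, 3.14, 3.14].

INTERFACE

Orientations are given as a unit quaternion [x, y, z, w].
In Python, from station import sense, snapshot, sign_off, tip_extent gives the robot as it stands. The module is installed in compiled form; this text tells all that it offers.
- The arm moves only by the tool servo_tool, never from a script. Its argument "rows" is a list of rows, each a list of 3 entries, a list of its own where there are three numbers: the shift along the tool's x, y, z in mm, then the turn about the tool's z in degrees, then the opening, from -1 (shut) to 1 (fully open), so that 0 is half open. A call has 1 to 8 rows; each row is the pose to reach, as a shift and turn from the pose measured when the call began, along the tool's axes at that moment; what a row does not reach only later rows make up. A row lasts 1/10 s, in which the tool goes at most 50 mm and 8.59 degrees, less where a joint would pass 70% of its speed; a pose out of reach is approached as far as the arm can. A call with a gripper value outside its range is refused whole. The fingers move at their own pace and stop on an object; "force" is the grip in N (left out, the last holds). Time passes only in rows, so rows that repeat a pose let the fingers close. It gives the time, the measured TCP pose, the force and the opening at its end, in the units of the state.
- sense(): the state, without advancing time (a new reading comes with each control period).
- snapshot(name): name is "scene" or "top" or "wrist"; returns a dict with "image" (420x560x3 uint8, blue, green, red), "z_map" (420x560 float32, m along the optical axis (not along the pixel's ray), 0 where there is no reading), "vertical_fov" (degrees; the focal length in pixels is half the picture's height over the tangent of half this angle, whatever the lens; pixels are square), "cx", "cy" (the principal point, pixels), "k1" (the pictures are not rectified: a ray, as slopes to the right and down, at radius r is drawn at 1 + k1 r^2 times it, then the intrinsics apply), "cam_to_world" (4x4, takes a point from camera to world coordinates). Camera axes: x right, y down, z forward; pixel columns grow to the right and rows downward; lengths in m; the calibration is good to about 2 mm. A picture is of the moment at which its call begins.
- sign_off(): hands the job in, once; it reports no verdict.
The state is a dict: "t": time; "q": joint angles; "qd": joint speeds; "tau": joint torques, N m; "tcp_pos": TCP position; "tool_rot": TCP orientation; "force": force on the tool from outside, world axes, zero at the start; "ft_torque": the same for the moment, N m; "finger_gap": opening from 0.0 (shut) to 1.0 (fully open).
Only numpy, scipy, OpenCV 4.12 (cv2) and the standard library are available. Lean on these libraries where they do the work, as an engineer would, in place of code of your own. Each camera call takes 0.05 s, during which the arm holds its last target. There are 200 camera calls.

## Working session

There is one attempt and no reset: what is moved stays moved. The work goes in short steps, Python scripts to look and compute and a tool call to move; the robot and the scene stay as the last step left them, time stands still between calls to the robot, and variables do not carry over. Pictures are saved under pics/ and viewed, about 8 in all and at most 12, crops included, and the job is handed in when it is done.

Besides the shell and the picture viewer there is one more tool, called after "Call:" by a JSON object that holds its "name" and its "arguments", one argument or row to a line. servo_tool: Moves the arm, as the interface text tells. Its arguments: {"type":"object","properties":{"rows":{"type":"array"},"force":{"type":"number"}},"required":["rows"]}

```bash
mkdir -p pics
cat > h.py <<'E'
import numpy as np, cv2
from station import sense, snapshot
def K(s):
    f=210/np.tan(np.radians(s["vertical_fov"])/2); return np.array([[f,0,s["cx"]],[0,f,s["cy"]],[0,0,1.]])
def und(s,uv):
    k=K(s); return cv2.undistortPoints(np.float64(uv).reshape(-1,1,2),k,np.array([s["k1"],0,0,0,0.])).reshape(-1,2)
def cloud(s):
    v,u=np.mgrid[0:420,0:560]; n=und(s,np.stack([u,v],-1).reshape(-1,2))
    z=s["z_map"].reshape(-1,1); p=np.hstack([n*z,z]); T=np.array(s["cam_to_world"])
    w=(p@T[:3,:3].T+T[:3,3]).reshape(420,560,3); w[s["z_map"]<=0]=np.nan; return w
def onplane(s,uv,z):
    n=und(s,uv); T=np.array(s["cam_to_world"]); d=np.hstack([n,np.ones((len(n),1))])@T[:3,:3].T
    o=T[:3,3]; return o+d*((z-o[2])/d[:,2:])
E
python3 - <<'E'
from h import *
st=sense(); print(st)
for n in("scene","top","wrist"):
    s=snapshot(n); np.save(n+".npy",s,allow_pickle=True); print(n,s["vertical_fov"],s["k1"],np.round(s["cam_to_world"],3).tolist(), (s["z_map"]>0).mean())
    cv2.imwrite(f"pics/{n}0.png",s["image"])
E
```

```text
{'t': 0.0, 'q': array([-1.34051094e+00,  5.28495069e-01,  1.43390852e+00,  2.04124215e-05,
        1.18142898e+00, -1.78527548e-01]), 'qd': array([ 3.36764465e-04, -1.34468816e-03,  1.18650675e-04,  6.48266422e-05,
        4.81592288e-04,  8.79086790e-04]), 'tau': array([ 1.48881241e-03, -4.42339182e+01, -1.78023863e+01, -9.42168481e-05,
        8.39155196e-03, -7.55531147e-06]), 'tcp_pos': array([ 0.24838324, -0.57314712,  0.40371347]), 'tool_rot': array([ 9.79181810e-01,  2.02982087e-01, -1.95452510e-05, -1.11982524e-03]), 'force': array([-0.00455262, -0.12755683, -0.04019619]), 'ft_torque': array([0.03142066, 0.00722027, 0.00854964]), 'finger_gap': 1.0048476777715765}
scene 44.7937273829415 0.008431042590052493 [[0.228, 0.57, -0.789, 1.52], [0.974, -0.119, 0.195, -0.254], [0.017, -0.813, -0.582, 0.797], [0.0, 0.0, 0.0, 1.0]] 0.9959481292517007
top 49.103608755916696 -0.12491153917973619 [[-0.024, -0.996, 0.088, 0.423], [-1.0, 0.023, -0.011, -0.004], [0.009, -0.088, -0.996, 1.312], [0.0, 0.0, 0.0, 1.0]] 0.9960714285714286
wrist 66.76911313394906 -0.07301624163706426 [[0.396, -0.885, -0.245, 0.311], [-0.918, -0.382, -0.104, -0.547], [-0.001, 0.266, -0.964, 0.374], [0.0, 0.0, 0.0, 1.0]] 0.9958715986394557
```

View pics/top0.png

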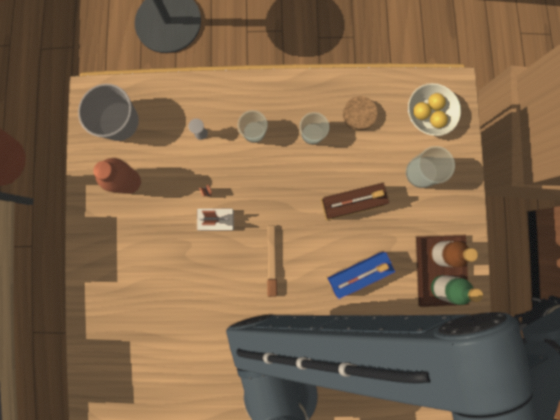

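View pics/scene0.png

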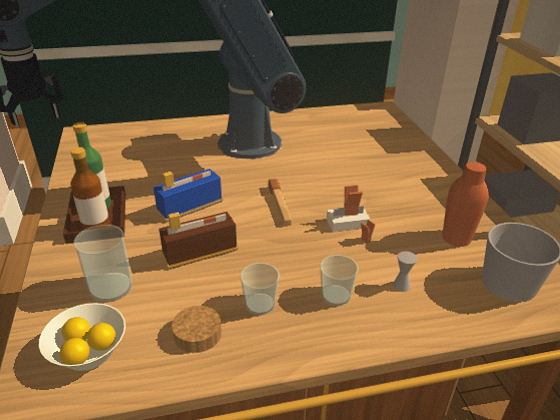

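The top view shows the dark block at (355,200), with the tab near (381,194). The blue look-alike is at (361,275), the rest with the large clip at (215,219), and the small clip at (207,190). Next I'll measure these.

Run:
```python
from h import *
s=np.load("top.npy",allow_pickle=True).item(); w=cloud(s)
s2=np.load("scene.npy",allow_pickle=True).item(); w2=cloud(s2)
print("table z",np.nanmedian(w[300:330,100:200,2]), np.nanmedian(w2[130:160,320:380,2]))
def rep(w,box,lo,hi,name):
    u0,v0,u1,v1=box; p=w[v0:v1,u0:u1].reshape(-1,3); p=p[(p[:,2]>lo)&(p[:,2]<hi)]
    if len(p)<5: print(name,len(p)); return
    c,sz,a=cv2.minAreaRect(np.float32(p[:,:2])*1000)
    print(name,len(p),"rect c",np.round(c,1),"size",np.round(sz,1),"ang",round(a,1),"z",np.round(np.percentile(p[:,2],[5,50,95])*1000,1), "mean",np.round(p.mean(0)*1000,1))
rep(w,(310,175,400,225),.074,.086,"holder top(top)")
rep(w2,(150,200,250,270),.074,.084,"holder top(scene)")
rep(w,(310,175,400,225),.098,.14,"tab(top)")
rep(w2,(150,200,250,270),.098,.14,"tab(scene)")
rep(w,(185,200,245,240),.022,.036,"rest(top)")
rep(w2,(315,170,380,240),.022,.033,"rest(scene)")
rep(w,(185,200,265,240),.065,.13,"clip(top)")
rep(w2,(315,170,375,240),.065,.13,"clip(scene)")
rep(w2,(315,170,375,240),.095,.13,"clip hi(scene)")
a=cv2.resize(s["image"][165:240,180:270],None,fx=4.4,fy=4.4,interpolation=cv2.INTER_CUBIC)
b=cv2.resize(s2["image"][170:250,310:400],None,fx=4.4,fy=4.4,interpolation=cv2.INTER_CUBIC)
c=cv2.resize(s["image"][165:240,310:400],None,fx=4.4,fy=4.4,interpolation=cv2.INTER_CUBIC)[:240]
d=cv2.resize(s2["image"][200:270,150:240],None,fx=4.4,fy=4.4,interpolation=cv2.INTER_CUBIC)[:240]
cv2.imwrite("pics/crop1.png",np.vstack([np.hstack([a[:330],b[:330]]),np.hstack([c,d])]))
```

```text
table z 5.856578316121297e-05 0.0024157600512902944
holder top(top) 1202 rect c [ 540.  -219.7] size [ 60.3 170.2] ang 12.6 z [76.1 79.8 83.8] mean [ 539.2 -217.1   79.9]
holder top(scene) 894 rect c [ 617.9 -204.5] size [221.  169.5] ang 10.9 z [75.9 81.5 83.6] mean [ 553.4 -219.9   81. ]
tab(top) 67 rect c [ 542.4 -232.8] size [ 13.6 105.9] ang 12.9 z [101.3 126.4 130.7] mean [ 550.  -266.9  122.7]
tab(scene) 168 rect c [ 543.  -221.9] size [ 16.5 121.3] ang 12.4 z [ 98.6 117.3 130.8] mean [ 555.5 -266.1  116.2]
rest(top) 497 rect c [499.  169.5] size [96.8 59.4] ang 89.2 z [25.1 29.7 33.8] mean [497.2 163.3  29.6]
rest(scene) 367 rect c [532.3 163.3] size [108.4 108.2] ang 75.2 z [23.  30.7 32.8] mean [523.1 168.1  29.6]
clip(top) 204 rect c [500.  177.8] size [39.5 38.1] ang 6.7 z [ 66.8  92.2 109.3] mean [501.  177.3  89.6]
clip(scene) 314 rect c [502.2 178. ] size [40.5 40.6] ang 86.5 z [ 69.2  95.4 109.5] mean [504.2 176.5  92.7]
clip hi(scene) 160 rect c [502.2 179.4] size [37.5 40.6] ang 86.8 z [ 96.  104.1 110.4] mean [501.6 178.  103.8]
```

View pics/crop1.png

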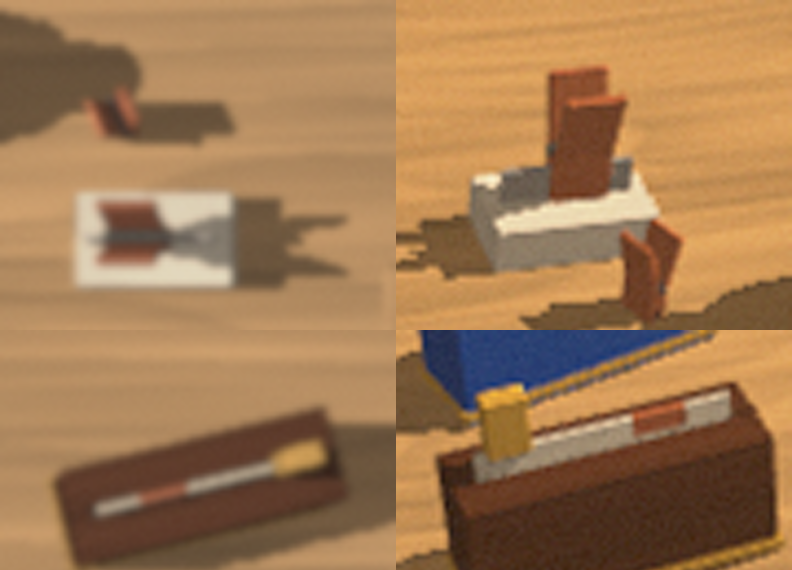

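The crops show the large clip biting the strip on the marble rest, with the small clip beyond it. The block's tab is yellow and the mark is copper, at the +y end. Now I'll get colour positions and check the path for obstacles.

Run:
```python
from h import *
s=np.load("top.npy",allow_pickle=True).item(); w=cloud(s)
def mask(im,box,lo,hi):
    m=cv2.inRange(cv2.cvtColor(im,cv2.COLOR_BGR2HSV),lo,hi); o=np.zeros_like(m); u0,v0,u1,v1=box; o[v0:v1,u0:u1]=m[v0:v1,u0:u1]; return o
im=s["image"]; hsv=cv2.cvtColor(im,cv2.COLOR_BGR2HSV); print(hsv[194,381],hsv[201,347],hsv[197,363])
p=w.reshape(-1,3)
# obstacle height map in region
for x0 in np.arange(.2,.75,.1):
    print(round(x0,2),[int(1000*np.nanmax(np.append(q[:,2],0))) for y0 in np.arange(-.65,.5,.1) for q in [p[(p[:,0]>x0)&(p[:,0]<x0+.1)&(p[:,1]>y0)&(p[:,1]<y0+.1)]]])
v,u=np.nonzero(mask(im,(368,180,395,208),(14,120,110),(32,255,255)))
print("tab px",len(u),u.mean(),v.mean(),onplane(s,[[u.mean(),v.mean()]],.124)*1000)
v,u=np.nonzero(mask(im,(330,190,366,212),(0,0,110),(25,80,255)))
print("white",onplane(s,[[u.mean(),v.mean()]],.090)*1000,u.min(),u.max())
```

```text
[ 18 146 187] [  9 142 144] [ 15  65 152]
0.2 [435, 610, 735, 834, 835, 760, 592, 421, 7, 8, 8, 8]
0.3 [8, 249, 173, 831, 834, 741, 33, 10, 7, 9, 10, 7]
0.4 [6, 228, 156, 8, 86, 82, 28, 52, 111, 7, 8, 8]
0.5 [8, 143, 144, 132, 99, 87, 7, 55, 112, 7, 212, 163]
0.6 [9, 146, 144, 9, 11, 8, 9, 8, 9, 8, 216, 170]
0.7 [9, 64, 64, 39, 81, 91, 88, 89, 90, 9, 123, 126]
tab px 94 377.47872340425533 191.80851063829786 [[ 555.37376999 -268.98363219  124.        ]]
white [[ 535.69368407 -199.48011814   90.        ]] 331 365
```

Call:
{"name": "servo_tool", "arguments": {
  "rows": [
    [[0,0,-45],0,1],
    [[0,0,-90],0,1],
    [[25,-10,-100],-8,1],
    [[65,-26,-100],-16,1],
    [[110,-44,-100],-24,1],
    [[155,-62,-100],-32,1],
    [[200,-80,-100],-40,1],
    [[240,-96,-100],-48,1]
  ]
}}

```text
t: 0.95
tcp_pos: [0.4317, -0.3879, 0.5039]
tool_rot: [0.81, 0.586, 0.0, -0.001]
force: [-0.2, -1.7, -0.6]
finger_gap: 1.003
```

```bash
cat > go.py <<'E'
import sys
from h import *
from scipy.spatial.transform import Rotation as R
def togo(x,y,z,yaw):  # world mm TCP target, yaw of tool x deg
    st=sense(); r=R.from_quat(st["tool_rot"]); M=r.as_matrix(); p=st["tcp_pos"]*1000
    d=M.T@(np.array([x,y,z])-p); cy=np.degrees(np.arctan2(M[1,0],M[0,0]))
    print("t",round(st["t"],2),"tcp",p.round(1),"yaw",round(cy,2),"tilt",round(np.degrees(np.arccos(-M[2,2])),2),"F",st["force"].round(1),"gap",round(st["finger_gap"],3),"| shift",d.round(1),"turn",round((cy-yaw+180)%360-180,2))
if __name__=="__main__": togo(*map(float,sys.argv[1:5]))
E
python3 go.py 551 -268 400 102.6
```

```text
t 0.95 tcp [ 431.7 -387.9  503.9] yaw 71.77 tilt 0.14 F [-0.2 -1.7 -0.6] gap 1.003 | shift [151.   75.9 104.2] turn -30.83
```

Call:
{"name": "servo_tool", "arguments": {
  "rows": [
    [[35,18,20],-8,1],
    [[75,38,40],-16,1],
    [[115,57,60],-24,1],
    [[151,76,80],-30.8,1],
    [[151,76,104],-30.8,1],
    [[151,76,104],-30.8,1],
    [[151,76,104],-30.8,1]
  ]
}}

```text
t: 1.65
tcp_pos: [0.5509, -0.2682, 0.3999]
tool_rot: [0.626, 0.78, 0.001, -0.002]
force: [0.7, 1.2, -0.3]
finger_gap: 1.003
```

Run:
```python
from h import *
from go import togo
togo(551,-268,261,102.6)
s=snapshot("wrist"); np.save("w1.npy",s,allow_pickle=True); cv2.imwrite("pics/w1.png",s["image"])
w=cloud(s); hsv=cv2.cvtColor(s["image"],cv2.COLOR_BGR2HSV)
p=w[(w[...,2]>.074)&(w[...,2]<.086)]; print("holder",cv2.minAreaRect(np.float32(p[:,:2])*1000))
m=(w[...,2]>.112)&(w[...,2]<.135)&(hsv[...,1]>100); p=w[m&(abs(w[...,0]-.55)<.05)&(abs(w[...,1]+.268)<.05)]
print("tabtop",len(p),cv2.minAreaRect(np.float32(p[:,:2])*1000),np.percentile(p[:,2],[5,50,95]))
m=(w[...,2]>.085)&(w[...,2]<.098)&(abs(w[...,0]-.54)<.04)&(w[...,1]>-.25)&(w[...,1]<-.12); p=w[m]
print("edge",len(p),cv2.minAreaRect(np.float32(p[:,:2])*1000),np.median(p[:,2]))
p=w[m&(hsv[...,1]>110)]; print("mark",len(p),p.mean(0) if len(p) else "")
```

```text
t 1.65 tcp [ 550.9 -268.2  399.9] yaw 102.56 tilt 0.21 F [ 0.7  1.2 -0.3] gap 1.003 | shift [ -0.3   0.3 138.9] turn -0.04
holder ((526.449951171875, -262.849853515625), (529.0826416015625, 360.0809326171875), 3.1465749740600586)
tabtop 587 ((553.2507934570312, -270.5604553222656), (13.797061920166016, 24.589441299438477), 12.521490097045898) [0.11875494 0.12793343 0.1291964 ]
edge 603 ((537.955322265625, -200.88510131835938), (4.223531246185303, 99.71967315673828), 12.680806159973145) 0.09440112122454625
mark 218 [ 0.53560268 -0.19033055  0.09445861]
```

View pics/w1.png

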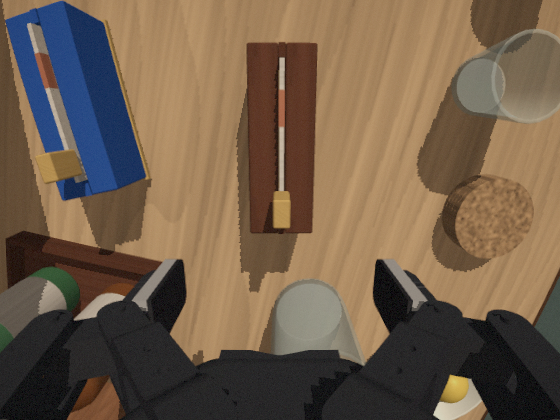

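The wrist view shows the tab centred between the fingers at (282,210), with the card aligned vertically and the fingers clear. Next I descend to z ≈ 0.265.

Call:
{"name": "servo_tool", "arguments": {
  "rows": [
    [[-1.5,1.3,40],0,0],
    [[-1.5,1.3,80],0,0],
    [[-1.5,1.3,115],0,0],
    [[-1.5,1.3,135],0,0],
    [[-1.5,1.3,135],0,0],
    [[-1.5,1.3,135],0,0]
  ]
}}

```text
t: 2.3
tcp_pos: [0.5528, -0.2711, 0.2674]
tool_rot: [0.626, 0.78, 0.001, 0.001]
force: [-0.7, -0.5, 0.3]
finger_gap: 0.497
```

Call:
{"name": "servo_tool", "arguments": {
  "rows": [
    [[0,0,0],0,-1],
    [[0,0,0],0,-1],
    [[0,0,0],0,-1],
    [[0,0,0],0,-1],
    [[0,0,0],0,-1],
    [[0,0,0],0,-1]
  ],
  "force": 60
}}

```text
t: 2.9
tcp_pos: [0.5529, -0.2721, 0.2687]
tool_rot: [0.626, 0.78, -0.0, 0.002]
force: [-3.5, -4.4, 3.1]
finger_gap: 0.154
```

Run:
```python
from h import *
from go import togo
togo(552.5,-269.5,265,102.6)
s=snapshot("wrist"); cv2.imwrite("pics/w2.png",s["image"])
s=snapshot("scene"); np.save("s2.npy",s,allow_pickle=True)
```

```text
t 2.9 tcp [ 552.9 -272.1  268.7] yaw 102.46 tilt 0.27 F [-3.5 -4.4  3.1] gap 0.154 | shift [2.7 0.2 3.7] turn -0.14
```

View pics/w2.png

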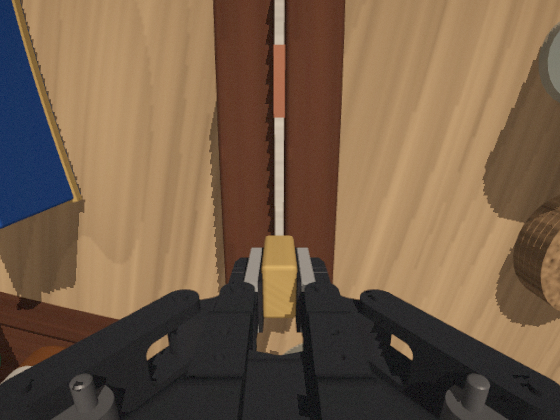

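The tab is squeezed between the pads at (280,275). Now I lift the card.

Call:
{"name": "servo_tool", "arguments": {
  "rows": [
    [[0,0,-8],0,-1],
    [[0,0,-18],0,-1],
    [[0,0,-28],0,-1],
    [[0,0,-38],0,-1],
    [[0,0,-46],0,-1],
    [[0,0,-50],0,-1],
    [[0,0,-52],0,-1]
  ]
}}

```text
t: 3.7
tcp_pos: [0.5527, -0.272, 0.3212]
tool_rot: [0.626, 0.78, -0.0, 0.003]
force: [1.1, -4.5, -9.4]
finger_gap: 0.152
```

Call:
{"name": "servo_tool", "arguments": {
  "rows": [
    [[0,0,-2],0,-1],
    [[0,0,-4],0,-1],
    [[0,0,-5],0,-1],
    [[0,0,-5],0,-1]
  ]
}}

```text
t: 4.1
tcp_pos: [0.5528, -0.2722, 0.3215]
tool_rot: [0.626, 0.78, -0.0, 0.002]
force: [6.6, -7.3, -30.0]
finger_gap: 0.152
```

```bash
python3 go.py 552.5 -269.5 323.7 102.6
```

```text
t 4.1 tcp [ 552.8 -272.2  321.5] yaw 102.44 tilt 0.2 F [  6.6  -7.3 -30. ] gap 0.152 | shift [ 2.7  0.3 -2.2] turn -0.16
```

The force rose to 30 N with no further motion, so the card is at its stop. Now I release and rise.

Call:
{"name": "servo_tool", "arguments": {
  "rows": [
    [[0,0,0],0,0],
    [[0,0,0],0,0],
    [[0,0,0],0,0],
    [[0,0,0],0,0.1],
    [[0,0,0],0,0.1],
    [[0,0,-40],0,0.3],
    [[0,0,-80],0,0.5],
    [[0,0,-80],0,0.8]
  ]
}}

```text
t: 4.9
tcp_pos: [0.554, -0.2728, 0.4084]
tool_rot: [0.626, 0.78, 0.0, 0.009]
force: [0.0, -0.1, 0.6]
finger_gap: 0.89
```

Run:
```python
from h import *
from go import togo
togo(501,178,420,90)
for n in("wrist","scene"):
    s=snapshot(n); np.save(n+"3.npy",s,allow_pickle=True)
    w=cloud(s); hsv=cv2.cvtColor(s["image"],cv2.COLOR_BGR2HSV)
    near=(abs(w[...,0]-.545)<.06)&(abs(w[...,1]+.22)<.1)
    p=w[near&(w[...,2]>.135)&(w[...,2]<.158)&(w[...,1]>-.25)]; print(n,"edge",len(p),cv2.minAreaRect(np.float32(p[:,:2])*1000),np.percentile(p[:,2],[5,50,95]).round(4))
    p=w[near&(w[...,2]>.13)&(w[...,2]<.16)&(hsv[...,1]>110)&(w[...,1]>-.24)]; print("mark",p.mean(0),len(p))
    p=w[near&(w[...,2]>.165)&(w[...,2]<.2)]; print("tab",len(p),cv2.minAreaRect(np.float32(p[:,:2])*1000),np.percentile(p[:,2],[5,50,95]).round(4))
```

```text
t 4.9 tcp [ 554.  -272.8  408.4] yaw 102.45 tilt 0.98 F [ 0.  -0.1  0.6] gap 0.89 | shift [451.5  45.6 -17. ] turn 12.45
wrist edge 958 ((537.744873046875, -200.8321533203125), (4.215763092041016, 101.14913940429688), 12.296453475952148) [0.1444 0.1455 0.1467]
mark [ 0.535509   -0.19042571  0.14566795] 309
tab 833 ((553.0899047851562, -270.1457824707031), (14.015900611877441, 23.65643310546875), 12.219905853271484) [0.1714 0.1792 0.1803]
scene edge 238 ((538.1245727539062, -200.56182861328125), (11.569798469543457, 101.59193420410156), 13.042238235473633) [0.1359 0.1424 0.1482]
mark [ 0.5353895  -0.18934665  0.14353752] 66
tab 106 ((552.8952026367188, -269.29791259765625), (19.746177673339844, 24.285579681396484), 7.59459924697876) [0.167  0.1762 0.1823]
```

The card stays up: its edge is at 145 mm and the mark is near (535.5, -190). Next I go to the clip.

Call:
{"name": "servo_tool", "arguments": {
  "rows": [
    [[40,4,-15],2,0.8],
    [[90,9,-15],4,0.8],
    [[140,14,-15],6,0.8],
    [[190,19,-15],8,0.8],
    [[240,24,-15],10,0.8],
    [[290,29,-15],12,0.8],
    [[340,34,-15],13,0.8],
    [[385,39,-15],13,0.8]
  ]
}}

```text
t: 5.8
tcp_pos: [0.5063, 0.1146, 0.4153]
tool_rot: [0.711, 0.704, -0.001, 0.002]
force: [2.3, 0.2, -0.2]
finger_gap: 0.9
```

Call:
{"name": "servo_tool", "arguments": {
  "rows": [
    [[38,0,0],0,0.8],
    [[61,-6,0],0,0.8],
    [[65,-7,0],0,0.8],
    [[65,-7,0],0,0.8]
  ]
}}

```text
t: 6.2
tcp_pos: [0.4993, 0.18, 0.414]
tool_rot: [0.71, 0.704, -0.002, 0.002]
force: [0.3, -1.0, -0.1]
finger_gap: 0.898
```

Run:
```python
from h import *
from go import togo
togo(501,178,420,89.2)
s=snapshot("wrist"); np.save("w4.npy",s,allow_pickle=True); cv2.imwrite("pics/w4.png",s["image"])
w=cloud(s); hsv=cv2.cvtColor(s["image"],cv2.COLOR_BGR2HSV)
near=(abs(w[...,0]-.5)<.06)&(abs(w[...,1]-.17)<.07)
cop=near&(hsv[...,1]>110)
for lo,hi in((.1,.118),(.06,.118)):
    p=w[cop&(w[...,2]>lo)&(w[...,2]<hi)]; print("clip",lo,len(p),cv2.minAreaRect(np.float32(p[:,:2])*1000),np.percentile(p[:,2],[5,50,95]).round(4))
p=w[near&(w[...,2]>.024)&(w[...,2]<.036)]; print("rest",len(p),cv2.minAreaRect(np.float32(p[:,:2])*1000))
p=w[near&(w[...,2]>.047)&(w[...,2]<.06)&(hsv[...,1]<90)]; print("strip",len(p),cv2.minAreaRect(np.float32(p[:,:2])*1000))
```

```text
t 6.2 tcp [499.3 180.  414. ] yaw 89.54 tilt 0.28 F [ 0.3 -1.  -0.1] gap 0.898 | shift [-2.1  1.7 -6. ] turn 0.34
clip 0.1 646 ((501.6921081542969, 178.4298095703125), (35.357566833496094, 38.60014343261719), 89.29109191894531) [0.1012 0.1071 0.1086]
clip 0.06 1405 ((501.7424621582031, 179.40354919433594), (37.740943908691406, 38.40265655517578), 88.56626892089844) [0.0696 0.0976 0.1083]
rest 2655 ((502.1265869140625, 171.3405303955078), (100.94878387451172, 60.03953552246094), 88.96906280517578)
strip 121 ((505.33660888671875, 172.08767700195312), (79.36994171142578, 9.361172676086426), 89.51431274414062)
```

View pics/w4.png

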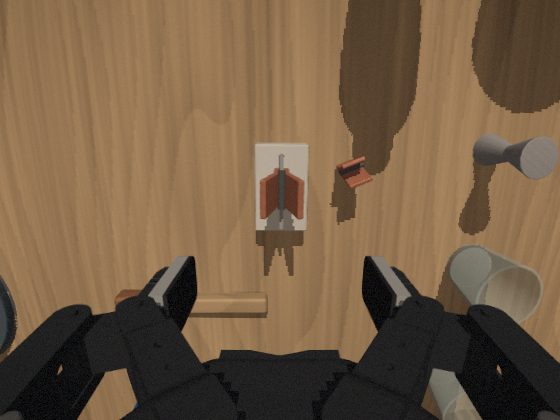

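The view shows the clip levers at (261–303, 195), centred on column 282 between the fingers, with the small clip off to the right at (352,172). I'll descend with a narrowed opening.

Call:
{"name": "servo_tool", "arguments": {
  "rows": [
    [[-1,2.2,40],0.5,0.3],
    [[-1.5,2.2,80],0.5,0.3],
    [[-1.5,2.2,100],0.5,0.3],
    [[-1.5,2.2,110],0.5,0.3],
    [[-1.5,2.2,110],0.5,0.3],
    [[-1.5,2.2,110],0.5,0.3]
  ]
}}

```text
t: 6.85
tcp_pos: [0.5027, 0.1766, 0.3049]
tool_rot: [0.714, 0.7, -0.001, 0.003]
force: [1.0, 0.5, 1.0]
finger_gap: 0.65
```

Run:
```python
from h import *
from go import togo
togo(501.7,178.4,251,89.2)
s=snapshot("wrist"); cv2.imwrite("pics/w5.png",s["image"])
```

```text
t 6.85 tcp [502.7 176.6 304.9] yaw 88.89 tilt 0.31 F [1.  0.5 1. ] gap 0.65 | shift [ 2.1 -1.2 53.9] turn -0.31
```

View pics/w5.png

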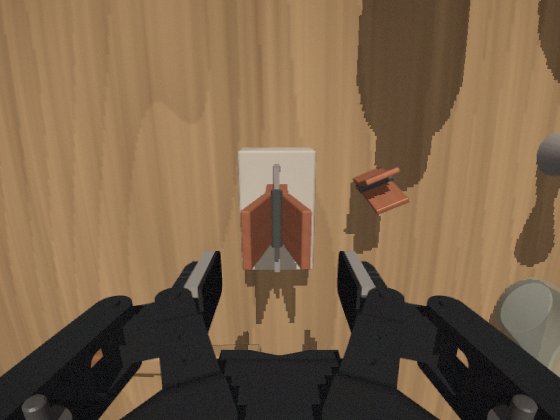

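The clip centre is at column 276, with the fingers centred on about 279 and clearance on both sides. I'll descend with a -1 mm correction.

Call:
{"name": "servo_tool", "arguments": {
  "rows": [
    [[2,-1.2,20],0,0.3],
    [[2,-1.2,40],0,0.3],
    [[2,-1.2,52],0,0.3],
    [[2,-1.2,54],0,0.3],
    [[2,-1.2,54],0,0.3],
    [[2,-1.2,54],0,0.3]
  ]
}}

```text
t: 7.5
tcp_pos: [0.5022, 0.1786, 0.2522]
tool_rot: [0.714, 0.7, 0.0, 0.003]
force: [0.7, 0.0, 0.1]
finger_gap: 0.651
```

Call:
{"name": "servo_tool", "arguments": {
  "rows": [
    [[0,0,0],0,0],
    [[0,0,0],0,-0.3],
    [[0,0,0],0,-0.6],
    [[0,0,0],0,-1],
    [[0,0,0],0,-1],
    [[0,0,0],0,-1],
    [[0,0,0],0,-1],
    [[0,0,0],0,-1]
  ],
  "force": 40
}}

```text
t: 8.3
tcp_pos: [0.5025, 0.1788, 0.2547]
tool_rot: [0.714, 0.7, 0.001, 0.004]
force: [-2.2, -0.1, 15.4]
finger_gap: 0.196
```

Run:
```python
from h import *
from go import togo
togo(501.7,178.4,251,89.2)
s=snapshot("wrist"); t=snapshot("scene"); np.save("s6.npy",t,allow_pickle=True)
cv2.imwrite("pics/w6.png",np.hstack([cv2.resize(s["image"],(400,300)),cv2.resize(t["image"][100:250,280:480],(400,300),interpolation=cv2.INTER_CUBIC)]))
```

```text
t 8.3 tcp [502.5 178.8 254.7] yaw 88.93 tilt 0.5 F [-2.2 -0.1 15.4] gap 0.196 | shift [-0.4 -0.8  3.7] turn -0.27
```

View pics/w6.png

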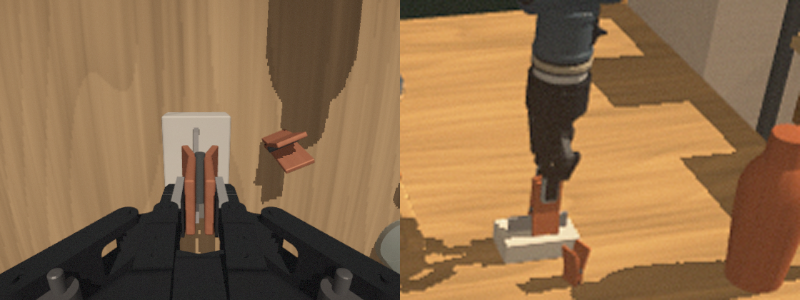

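The levers are squeezed: the gap is about 17 mm, so the clip is fully open. Now I lift straight up, check, then carry.

Call:
{"name": "servo_tool", "arguments": {
  "rows": [
    [[0,0,-6],0,-1],
    [[0,0,-16],0,-1],
    [[0,0,-28],0,-1],
    [[0,0,-45],0,-1],
    [[0,0,-75],0,-1],
    [[0,0,-115],0,-1],
    [[0,0,-160],0,-1],
    [[0,0,-160],0,-1]
  ]
}}

```text
t: 9.2
tcp_pos: [0.5029, 0.1798, 0.4216]
tool_rot: [0.714, 0.701, 0.007, 0.009]
force: [0.6, 0.7, -0.4]
finger_gap: 0.197
```

Run:
```python
from h import *
from go import togo
togo(535.5,-190,430,102.4)
s=snapshot("wrist"); t=snapshot("scene"); np.save("s7.npy",t,allow_pickle=True); np.save("w7.npy",s,allow_pickle=True)
cv2.imwrite("pics/w7.png",np.hstack([cv2.resize(s["image"],(400,300)),cv2.resize(t["image"][60:225,260:480],(400,300),interpolation=cv2.INTER_CUBIC)]))
```

```text
t 9.2 tcp [502.9 179.8 421.6] yaw 88.95 tilt 1.28 F [ 0.6  0.7 -0.4] gap 0.197 | shift [-369.2   39.6   -6.9] turn -13.45
```

View pics/w7.png

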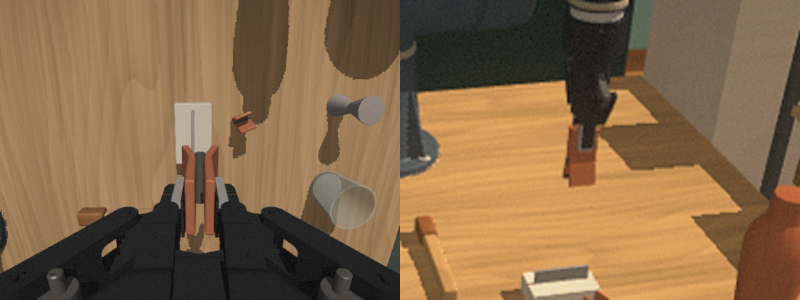

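The clip is lifted clear of the rest and held with its jaws open. Carrying it to above the mark at TCP z ≈ 0.43.

Call:
{"name": "servo_tool", "arguments": {
  "rows": [
    [[-15,2,-8],-1,-1],
    [[-50,5,-8],-3,-1],
    [[-95,10,-8],-5,-1],
    [[-140,15,-8],-7,-1],
    [[-185,20,-8],-9,-1],
    [[-230,25,-8],-11,-1],
    [[-275,30,-8],-12.5,-1],
    [[-310,34,-8],-13.5,-1]
  ]
}}

```text
t: 10.1
tcp_pos: [0.5287, -0.1335, 0.4239]
tool_rot: [0.627, 0.779, 0.001, 0.004]
force: [0.0, -0.5, -0.5]
finger_gap: 0.196
```

```bash
python3 go.py 535.3 -190 430 102.4
```

```text
t 10.1 tcp [ 528.7 -133.5  423.9] yaw 102.4 tilt 0.44 F [ 0.  -0.5 -0.5] gap 0.196 | shift [-56.7  -5.6  -6. ] turn -0.0
```

Call:
{"name": "servo_tool", "arguments": {
  "rows": [
    [[-20,-2,-6],0,-1],
    [[-40,-4,-6],0,-1],
    [[-53,-5.3,-6],0,-1],
    [[-57,-5.6,-6],0,-1],
    [[-57,-5.6,-6],0,-1],
    [[-57,-5.6,-6],0,-1],
    [[-57,-5.6,-6],0,-1]
  ]
}}

```text
t: 10.8
tcp_pos: [0.5353, -0.1893, 0.4299]
tool_rot: [0.626, 0.78, 0.001, 0.003]
force: [-0.7, -0.5, -1.2]
finger_gap: 0.194
```

Run:
```python
from h import *
from go import togo
togo(535.3,-190,356,102.4)
s=snapshot("wrist"); t=snapshot("scene"); np.save("s8.npy",t,allow_pickle=True); np.save("w8.npy",s,allow_pickle=True)
w=cloud(t); hsv=cv2.cvtColor(t["image"],cv2.COLOR_BGR2HSV)
m=(abs(w[...,0]-.535)<.05)&(abs(w[...,1]+.19)<.045)&(hsv[...,1]>110)
p=w[m&(w[...,2]>.17)&(w[...,2]<.3)]; print("clip z",len(p),np.percentile(p[:,2],[1,3,10,50]).round(4), p[p[:,2]<.22].mean(0), np.percentile(p[p[:,2]<.215][:,1],[2,98]))
p=w[m&(w[...,2]<.16)&(w[...,2]>.13)];print("mark",p.mean(0),len(p))
cv2.imwrite("pics/w8.png",np.hstack([cv2.resize(s["image"],(400,300)),cv2.resize(t["image"][110:260,120:320],(400,300),interpolation=cv2.INTER_CUBIC)]))
```

```text
t 10.8 tcp [ 535.3 -189.3  429.9] yaw 102.47 tilt 0.4 F [-0.7 -0.5 -1.2] gap 0.194 | shift [-0.5 -0.6 73.9] turn 0.07
clip z 463 [0.2103 0.2124 0.2164 0.2398] [ 0.54698747 -0.1897259   0.21514318] [-0.20851724 -0.17066185]
mark [ 0.53530497 -0.19029501  0.14332719] 63
```

View pics/w8.png

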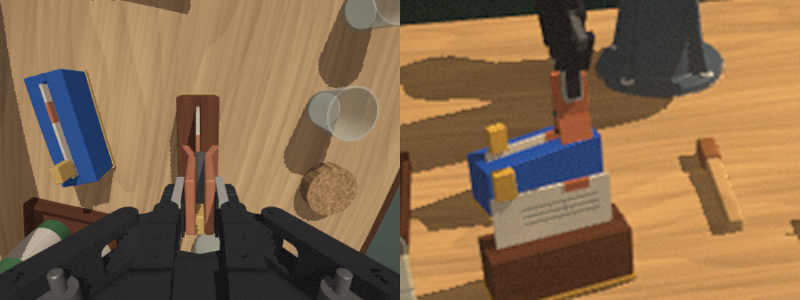

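The jaws hang open above the mark, lined up with the card in both views. Before lowering, I'll measure the lateral centring in the wrist camera and the jaw tip height.

Run:
```python
from h import *
from scipy.spatial.transform import Rotation as R
s=np.load("w8.npy",allow_pickle=True).item(); st=sense(); M=R.from_quat(st["tool_rot"]).as_matrix()
w=cloud(s); q=(w-st["tcp_pos"])@M*1000; hsv=cv2.cvtColor(s["image"],cv2.COLOR_BGR2HSV)
e=q[(abs(w[...,2]-.1455)<.006)&(abs(q[...,1])<15)&(hsv[...,1]<90)]
print("card: n",len(e),"tool-y of card vs tool-x fit",np.polyfit(e[:,0],e[:,1],1).round(4),np.median(e,0))
cop=(hsv[...,1]>110)&(hsv[...,0]<12)&(abs(q[...,1])<30)&(q[...,0]>-30)&(q[...,0]<40)
for lo,hi in((130,145),(145,160),(160,185),(185,205),(205,232)):
    p=q[cop&(q[...,2]>lo)&(q[...,2]<hi)]
    if len(p)>10: print("clip depth",lo,hi,len(p),"tool-y",np.percentile(p[:,1],[1,99]).round(1),"tool-x",np.percentile(p[:,0],[1,99]).round(1))
t=np.load("s8.npy",allow_pickle=True).item(); hs=cv2.cvtColor(t["image"],cv2.COLOR_BGR2HSV)
m=cv2.inRange(hs,(0,110,60),(11,255,255)); m[:,:185]=0;m[:,230:]=0;m[:130]=0;m[230:]=0
n,l,S,c=cv2.connectedComponentsWithStats(m); print(S[1:],c[1:].round(1))
# rays: bottom of clip on vertical plane y=~clip : solve height where ray meets tip front face
T=np.array(t["cam_to_world"])
for i in range(1,n):
    if S[i,4]<30: continue
    v,u=np.nonzero(l==i); b=[[np.median(u[v==v.max()]),v.max()+.5],[np.median(u[v==v.min()]),v.min()-.5]]
    for uv in b:
        d=T[:3,:3]@np.append(und(t,[uv])[0],1); o=T[:3,3]
        for x in (.537,.5515): k=(x-o[0])/d[0]; print(i,uv,x,(o+k*d).round(4))
```

```text
card: n 160 tool-y of card vs tool-x fit [ 0.0111 -1.9695] [ 27.60072997  -1.6328883  284.48594995]
clip depth 130 145 50 tool-y [-8.4  8.1] tool-x [-13.  14.]
clip depth 145 160 2469 tool-y [-8.4  8.5] tool-x [-16.4  18.4]
clip depth 160 185 533 tool-y [-8.4  9. ] tool-x [-8.9 18.7]
clip depth 185 205 345 tool-y [-11.1  12.1] tool-x [-7.9 18.9]
clip depth 205 232 525 tool-y [-15.4  15.8] tool-x [-7.4 18.7]
[[193 145  23  37 472]
 [202 199  13   7  62]
 [192 212  38  18 207]] [[204.5 166.4]
 [207.7 201.9]
 [216.4 224.9]]
1 [np.float64(202.0), np.float64(181.5)] 0.537 [ 0.537  -0.1992  0.2002]
1 [np.float64(202.0), np.float64(181.5)] 0.5515 [ 0.5515 -0.2     0.209 ]
1 [np.float64(199.0), np.float64(144.5)] 0.537 [ 0.537  -0.1986  0.2919]
1 [np.float64(199.0), np.float64(144.5)] 0.5515 [ 0.5515 -0.1994  0.2993]
2 [np.float64(203.5), np.float64(205.5)] 0.537 [ 0.537  -0.2006  0.1359]
2 [np.float64(203.5), np.float64(205.5)] 0.5515 [ 0.5515 -0.2014  0.1456]
2 [np.float64(211.0), np.float64(198.5)] 0.537 [ 0.537  -0.1823  0.1527]
2 [np.float64(211.0), np.float64(198.5)] 0.5515 [ 0.5515 -0.1834  0.1622]
3 [np.float64(206.0), np.float64(229.5)] 0.537 [ 0.537  -0.1998  0.0668]
3 [np.float64(206.0), np.float64(229.5)] 0.5515 [ 0.5515 -0.2006  0.0776]
3 [np.float64(226.0), np.float64(211.5)] 0.537 [ 0.537  -0.1499  0.1118]
3 [np.float64(226.0), np.float64(211.5)] 0.5515 [ 0.5515 -0.1514  0.1219]
```

Tool tilt and the wrist measurement agree that the clip sits 1.5–2 mm off to the +x side of the card. I'll correct by -1.7 mm first, then lower it in stages.

Call:
{"name": "servo_tool", "arguments": {
  "rows": [
    [[-1.4,-1.7,8],0,-1],
    [[-1.4,-1.7,20],0,-1],
    [[-1.4,-1.7,32],0,-1],
    [[-1.4,-1.7,42],0,-1],
    [[-1.4,-1.7,48],0,-1],
    [[-1.4,-1.7,48],0,-1],
    [[-1.4,-1.7,48],0,-1],
    [[-1.4,-1.7,48],0,-1]
  ]
}}

```text
t: 11.7
tcp_pos: [0.5346, -0.1914, 0.3826]
tool_rot: [0.626, 0.78, 0.002, 0.004]
force: [0.3, 0.4, -0.6]
finger_gap: 0.195
```

```bash
cat > lat.py <<'E'
from h import *
from scipy.spatial.transform import Rotation as R
from go import togo
togo(534,-190,353,102.4)
s=snapshot("wrist"); np.save("w9.npy",s,allow_pickle=True); st=sense(); M=R.from_quat(st["tool_rot"]).as_matrix()
w=cloud(s); q=(w-st["tcp_pos"])@M*1000; hsv=cv2.cvtColor(s["image"],cv2.COLOR_BGR2HSV)
print("tilt dir world",M[:2,2].round(4))
e=q[(abs(w[...,2]-.1455)<.006)&(abs(q[...,1])<6)&(hsv[...,1]<90)&(q[...,0]>20)]
print("card",len(e),np.median(e,0).round(2),np.polyfit(e[:,0],e[:,1],1).round(3))
cop=(hsv[...,1]>110)&(hsv[...,0]<12)&(abs(q[...,1])<30)&(q[...,0]>-30)&(q[...,0]<40)
for lo,hi in((145,160),(185,205),(205,232)):
    p=q[cop&(q[...,2]>lo)&(q[...,2]<hi)]
    if len(p)>10: print("clip",lo,hi,len(p),np.percentile(p[:,1],[1,99]).round(1),np.percentile(p[:,0],[1,99]).round(1))
E
python3 lat.py
```

```text
t 11.7 tcp [ 534.6 -191.4  382.6] yaw 102.47 tilt 0.5 F [ 0.3  0.4 -0.6] gap 0.195 | shift [ 1.6 -0.5 29.6] turn 0.07
tilt dir world [ 0.0083 -0.0028]
card 226 [ 31.91  -0.54 236.93] [ 0.017 -1.164]
clip 145 160 2466 [-8.2  8.6] [-16.8  18.1]
clip 185 205 341 [-10.9  12.2] [ 2.6 18.4]
clip 205 232 554 [-15.2  16.7] [-7.9 18.3]
```

Call:
{"name": "servo_tool", "arguments": {
  "rows": [
    [[1,-1,6],0,-1],
    [[1,-1,12],0,-1],
    [[1,-1,18],0,-1],
    [[1,-1,24],0,-1],
    [[1,-1,28],0,-1],
    [[1,-1,29.5],0,-1],
    [[1,-1,29.5],0,-1],
    [[1,-1,29.5],0,-1]
  ]
}}

```text
t: 12.55
tcp_pos: [0.5337, -0.1908, 0.3533]
tool_rot: [0.626, 0.78, 0.002, 0.004]
force: [0.8, 0.8, -0.5]
finger_gap: 0.193
```

```bash
python3 lat.py
python3 - <<'E'
from h import *
s=np.load("w9.npy",allow_pickle=True).item(); t=snapshot("scene")
cv2.imwrite("pics/w9.png",np.hstack([cv2.resize(s["image"][150:340,190:380],(400,400),interpolation=cv2.INTER_CUBIC),cv2.resize(t["image"][145:255,150:260],(400,400),interpolation=cv2.INTER_CUBIC)]))
E
```

```text
t 12.55 tcp [ 533.7 -190.8  353.3] yaw 102.46 tilt 0.53 F [ 0.8  0.8 -0.5] gap 0.193 | shift [0.7 0.5 0.3] turn 0.06
tilt dir world [ 0.0089 -0.0031]
card 261 [3.1190e+01 4.0000e-02 2.0773e+02] [ 0.004 -0.08 ]
clip 145 160 2515 [-8.3  8.5] [-17.1  18.2]
clip 185 205 347 [-11.   12.2] [-11.5  18.5]
clip 205 232 554 [-15.3  16.6] [-7.9 18.4]
```

View pics/w9.png

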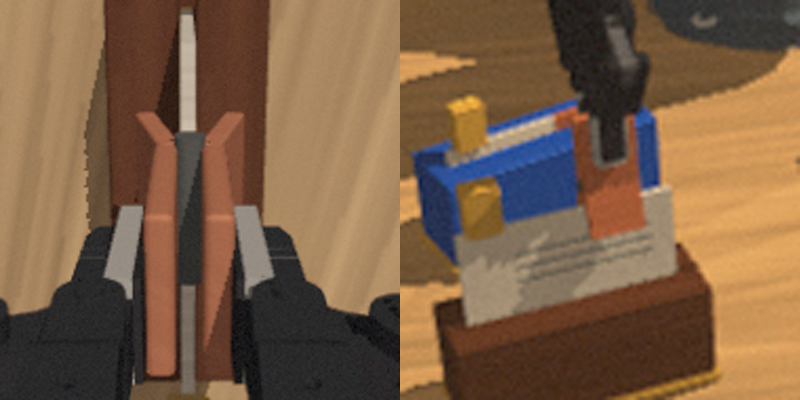

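The wrist view shows the card edge midway between the gaping jaws, and the scene view shows the jaw over the mark about 16 mm below the edge. Wrist force is under 1 N, so nothing is touching. Handing in.

```bash
python3 -c "
from station import *
s=sense(); print(s['t'],abs(s['qd']).max(),s['force'],s['finger_gap']); print(sign_off())"
```

```text
12.65 0.000921835282054628 [ 0.65588856 -0.47154732 -0.22049773] 0.1943244625835828
the job is handed in; nothing more can be done
None
```

I did the job as asked and handed it in at 12.65 s, with the arm still holding the clip squeezed open around the card's top edge at the copper mark. The sign-off gave no verdict.

**Card:** I pulled it up by the brass tab until the force rose to 30 N with no further motion, then let go. The lift itself measured about 53 mm, against a 55 mm stop. After release the wrist camera read the card's edge at 145.5 mm above the table, where 145 mm is fully up. It was still up in the final views.

**Clip:** I squeezed the large clip's levers with 40 N, lifted it off its rest and carried it over the mark. The finger gap of about 17 mm means the clip is fully open.

**Last checks:**
- **Centring:** the card sits within about 0.7 mm of the middle of the jaws, which I estimate leaves 4 mm or more clear on each side.
- **Depth:** the jaw tips are about 16 mm below the card's edge. The scene and wrist estimates of tip height differed by up to 4 mm, so I take this as good to about ±3 mm.
- **Contact:** the wrist force was under 1 N, so nothing is touching the card, and the arm was at rest.

I moved nothing else, and I saw nothing knocked in the views I checked.

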